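Find the pattern weight that still grips

TASK

Three pattern weights on the card look alike, but only one still has a grippy foot. Slide each of them 4 cm or more along the card and leave it there, pressing only lightly, to feel how hard it drags; then set the one that grips flat on the sloping board and let go, so that it stays there. No weight may slide down against the board's lip, the other two stay standing on the card, and the things round about are left alone.

Things in the scene. Friction and masses are not known exactly. Their poses are not given: they have to be found in the camera images.
- card: thin flat sheet of card, 190 x 420 x 3 mm, fixed to the table, long side across in front of the robot (along its y); origin at the centre of its underside; its x points away from the robot. It gets dented if it carries more than 35 N altogether, of which the three weights standing on it are 18 N
- face: sloping plywood top (190 mm up the slope, 220 mm wide) of a small fixed display board, tilted 20 degrees; origin at the centre of the sloping top surface, about 44 mm above the table; x points up the slope (away from the robot), y along its width, z square out of the surface. A grippy foot stays on it when let go, a slick one slides down at once
- lip: wooden lip 8 mm thick along the low edge of the sloping top, standing 10 mm proud of it; origin at the centre of the sloping top, same axes as the top (the lip itself lies 95 mm down the slope from there)
- weight_a_grip (a point): one of three pattern weights that look alike: wooden block 58 x 58 x 22 mm with a grip rib on top (46 mm along the weight's x, 18 mm wide along its y, 28 mm tall), and under it a round dark foot, 40 mm across, reaching 3 mm below the block; 53 mm tall in all, 0.6 kg. This point: centre of the grip rib, 40 mm above the surface it stands on, 13 mm below the rib's top; z upright
- weight_a_base (a point): the point in the middle of the underside of weight_a's foot, 40 mm straight below its grip point; same axes. One of the three feet is grippy (friction coefficient 0.85 to 1.15), the other two slick (0.13 to 0.17); which is which changes from run to run and the names do not tell
- weight_a: the wooden block of weight_a; origin at the centre of the block's underside, 3 mm above the underside of its foot; x along the grip rib. The heavy foot (0.5 kg) has about 3 mm of up-and-down play in the block, so with the block held 1 to 2 mm above its standing height the foot still lies on the surface with its 5 N of weight: a grippy foot then drags with 4 to 6 N, a slick one with under 1 N, for as long as it moves
- weight_b_grip (a point): one of three pattern weights that look alike: wooden block 58 x 58 x 22 mm with a grip rib on top (46 mm along the weight's x, 18 mm wide along its y, 28 mm tall), and under it a round dark foot, 40 mm across, reaching 3 mm below the block; 53 mm tall in all, 0.6 kg. This point: centre of the grip rib, 40 mm above the surface it stands on, 13 mm below the rib's top; z upright
- weight_b_base (a point): the point in the middle of the underside of weight_b's foot, 40 mm straight below its grip point; same axes. One of the three feet is grippy (friction coefficient 0.85 to 1.15), the other two slick (0.13 to 0.17); which is which changes from run to run and the names do not tell
- weight_b: the wooden block of weight_b; origin at the centre of the block's underside, 3 mm above the underside of its foot; x along the grip rib. The heavy foot (0.5 kg) has about 3 mm of up-and-down play in the block, so with the block held 1 to 2 mm above its standing height the foot still lies on the surface with its 5 N of weight: a grippy foot then drags with 4 to 6 N, a slick one with under 1 N, for as long as it moves
- weight_c_grip (a point): one of three pattern weights that look alike: wooden block 58 x 58 x 22 mm with a grip rib on top (46 mm along the weight's x, 18 mm wide along its y, 28 mm tall), and under it a round dark foot, 40 mm across, reaching 3 mm below the block; 53 mm tall in all, 0.6 kg. This point: centre of the grip rib, 40 mm above the surface it stands on, 13 mm below the rib's top; z upright
- weight_c_base (a point): the point in the middle of the underside of weight_c's foot, 40 mm straight below its grip point; same axes. One of the three feet is grippy (friction coefficient 0.85 to 1.15), the other two slick (0.13 to 0.17); which is which changes from run to run and the names do not tell
- weight_c: the wooden block of weight_c; origin at the centre of the block's underside, 3 mm above the underside of its foot; x along the grip rib. The heavy foot (0.5 kg) has about 3 mm of up-and-down play in the block, so with the block held 1 to 2 mm above its standing height the foot still lies on the surface with its 5 N of weight: a grippy foot then drags with 4 to 6 N, a slick one with under 1 N, for as long as it moves
- stapler: small dark stapler, 114 x 32 x 37 mm, lying on the right; origin under its middle; bystander
- paint_jar: small white paint jar, 46 mm across and high, on the right; origin under its middle; bystander
- cone: brown pine cone, about 65 mm across and 60 mm high, on the left; origin under its middle; bystander
Things that resemble listed ones, but are neither listed nor needed, are in the scene too. Leave any purple look-alike of the weight_b alone.

How it is judged:
On the way:
1. each of the three weights has been slid at least 25 mm from where it stood, and all stand on the card (distance of each of weight_a, weight_b, weight_c from where it was at the start of the episode above 0.025 m and z of each of weight_a_base, weight_b_base, weight_c_base in the frame of card below 0.008 m and angle between each of weight_a_base, weight_b_base, weight_c_base's own z axis and vertical below 0.12 rad and x of weight_a_base in the frame of card between -0.1 and 0.1 m and y of weight_a_base in the frame of card between -0.215 and 0.215 m and x of weight_b_base in the frame of card between -0.1 and 0.1 m and y of weight_b_base in the frame of card between -0.215 and 0.215 m and x of weight_c_base in the frame of card between -0.1 and 0.1 m and y of weight_c_base in the frame of card between -0.215 and 0.215 m), for 0.1 s.
At the end, for the whole second after the job is handed in: one weight stands flat (within 0.12 rad) on the sloping top, its foot's centre at least 10 mm inside the edges, and stays there by itself; the other two stand upright on the card, foot centres on the card; all are at rest (((z of weight_a_base in the frame of face between -0.004 and 0.007 m and x of weight_a_base in the frame of face between -0.085 and 0.085 m and y of weight_a_base in the frame of face between -0.1 and 0.1 m and angle between the z axis of weight_a_base and the z axis of face, either way round below 0.12 rad and z of each of weight_b_base, weight_c_base in the frame of card below 0.008 m and angle between each of weight_b_base, weight_c_base's own z axis and vertical below 0.12 rad and x of weight_b_base in the frame of card between -0.1 and 0.1 m and y of weight_b_base in the frame of card between -0.215 and 0.215 m and x of weight_c_base in the frame of card between -0.1 and 0.1 m and y of weight_c_base in the frame of card between -0.215 and 0.215 m) or (z of weight_b_base in the frame of face between -0.004 and 0.007 m and x of weight_b_base in the frame of face between -0.085 and 0.085 m and y of weight_b_base in the frame of face between -0.1 and 0.1 m and angle between the z axis of weight_b_base and the z axis of face, either way round below 0.12 rad and z of each of weight_a_base, weight_c_base in the frame of card below 0.008 m and angle between each of weight_a_base, weight_c_base's own z axis and vertical below 0.12 rad and x of weight_a_base in the frame of card between -0.1 and 0.1 m and y of weight_a_base in the frame of card between -0.215 and 0.215 m and x of weight_c_base in the frame of card between -0.1 and 0.1 m and y of weight_c_base in the frame of card between -0.215 and 0.215 m) or (z of weight_c_base in the frame of face between -0.004 and 0.007 m and x of weight_c_base in the frame of face between -0.085 and 0.085 m and y of weight_c_base in the frame of face between -0.1 and 0.1 m and angle between the z axis of weight_c_base and the z axis of face, either way round below 0.12 rad and z of each of weight_a_base, weight_b_base in the frame of card below 0.008 m and angle between each of weight_a_base, weight_b_base's own z axis and vertical below 0.12 rad and x of weight_a_base in the frame of card between -0.1 and 0.1 m and y of weight_a_base in the frame of card between -0.215 and 0.215 m and x of weight_b_base in the frame of card between -0.1 and 0.1 m and y of weight_b_base in the frame of card between -0.215 and 0.215 m)) and linear speed of each of weight_a, weight_b, weight_c below 0.02 m/s); the robot touches nothing.
It fails at once if a weight comes against the lip of the board (contact force between any of weight_a, weight_b, weight_c and lip above 0.2 N).
It fails at once if the card carries more than 35 N altogether (contact force between card and anything else above 35 N).
It fails at once if the stapler, the paint jar or the pine cone is moved more than 15 mm (distance of any of stapler, paint_jar, cone from where it was at the start of the episode above 0.015 m).
It also fails if it takes over 67 s, if anything falls off the work surface, if the arm or the gripper's body presses on something with over 40 N, if the wrist force passes 120 N, or if a joint passes its speed limit or range.

ROBOT

A 6-joint arm with a two-finger parallel gripper is mounted at the origin on a cart in front of the work surface, level with it; the furniture and walls round the work are solid. World frame = base frame: x ahead of the robot, y to its left, z up, the work surface at z = 0. Lengths are in m, angles in rad, forces in N, time in s.
With the tool pointing down it reaches from about 0.3 to 0.825 m from the base axis. Payload 5.4 kg.
Tool frame: the origin (TCP) lies at the very end of the fingers, on their centre line; the grasp point (between the pads) lies 19 mm behind it (env.grasp_offset is the distance from the TCP to the grasp point, in m); z points along the fingers, y is the line along which they close (so a half turn about z gives the same grasp; the last joint's range is limited). The gripper opens to 92 mm and grips with 3 to 60 N. Pads are 20 mm wide; open, the fingers measure 128 mm over their backs; the gripper's body (75 mm by 189 mm) begins 69 mm behind the grasp point.
Start: joints at [0.971, 0.158, 1.597, -0, 1.386, -0.21], TCP at [0.219, 0.532, 0.215] pointing down, gripper open.
Joint ranges: [-2.91, 2.91], [-0.94, 2.29], [0.18, 2.7], [-1.29, 4.43], [0.17, 2.64], [-3, 3]. Speed limits (rad/s): [2.57, 2.57, 3.14, 3.14, 3.14, 3.14].

INTERFACE

Orientations are given as a unit quaternion [x, y, z, w].
In Python, from rig import env gives the robot as it stands. The module is installed in compiled form; this text tells all that it offers.
- The arm moves only by the tool step_arm, never from a script. Its argument "plan" is a list of rows, each a list of 3 entries, a list of its own where there are three numbers: the shift along the tool's x, y, z in mm, then the turn, a rotation vector about the tool's x, y, z in degrees, then the opening in per cent of the stroke, from 0 (shut) to 100 (fully open). A call has 1 to 10 rows; each row shifts and turns the commanded pose from where the row before left it, along the tool's axes as they then stand; what a row does not reach is not made up. A row lasts 1/12 s, in which the tool goes at most 41.7 mm and 7.16 degrees, less where a joint would pass 70% of its speed; a pose out of reach is approached as far as the arm can. A call with a gripper value outside its range is refused whole. The fingers move at their own pace and stop on an object; the grip force is fixed at half the most. Time passes only in rows, so rows that do not move let the fingers close. It gives the time, the measured TCP pose, the force, the opening and the grip force at its end, in the units of the state.
- env.get_state(): the state, without advancing time (a new reading comes with each control period).
- env.get_image(name): name is "scene" or "top" or "wrist"; returns the picture (400x640x3 uint8, red, green, blue); there is no depth.
- env.camera_info(name): a dict with "fx", "fy", "cx", "cy" (pixels), "dist_coeffs" ([k1, k2, p1, p2, k3] as OpenCV has them; the pictures are not rectified), "extrinsics" (4x4, takes a point from camera to world coordinates). Camera axes: x right, y down, z forward; pixel columns grow to the right and rows downward; lengths in m; the calibration is good to about 2 mm. A picture is of the moment at which its call begins: read the wrist's pose just before it. camera_info takes no time and is no camera call; for the wrist camera it gives the pose at the moment of the call.
- env.close_job(): hands the job in; it is judged then, once.
Trained networks look in the newest picture that a camera, given by its name, has taken for a name from the list of things; names that differ only in an ending like _2 or _b are one class to them, and where a whole thing is asked for, a point or a joint stands for the part that bears it (a point fixed in the world has none). Each returns a list of dicts, best first, with "conf" (0 to 1); they miss things now and then, are a little off and sometimes report something else, mostly with a low value. They report only what shows in the picture. A call takes as long as a camera call. They do not tell look-alikes from the thing itself.
- env.look_for(camera, thing): "position" ([x, y, z] in m, in the coordinates of the camera as it stood for that picture, good to about 4 mm: the middle of the surface that is visible of it).
- env.tip_of(camera, thing): "position" ([x, y, z] in m, in the coordinates of the camera as it stood for that picture, good to about 4 mm: a listed point, or the origin of a listed thing).
The state is a dict: "time": time; "q": joint angles; "qd": joint speeds; "effort": joint torques, N m; "eef_pos": TCP position; "tcp_rot": TCP orientation; "wrist_force": force on the tool from outside, world axes, zero at the start; "wrist_torque": the same for the moment, N m; "grip_width": finger opening in m; "gripper_force": force on a finger pad.
Only numpy, scipy, OpenCV 4.12 (cv2) and the standard library are available. Lean on these libraries where they do the work, as an engineer would, in place of code of your own. Each camera call takes 0.05 s, during which the arm holds its last target. There are 200 camera calls.

## Working session

There is one attempt and no reset: what is moved stays moved. The work goes in short steps, Python scripts to look and compute and a tool call to move; the robot and the scene stay as the last step left them, time stands still between calls to the robot, and variables do not carry over. Pictures are saved under pics/ and viewed, at most 10 in all, crops included, and the job is handed in when it is done.

Besides the shell and the picture viewer there is one more tool, called as name(argument=value, ...), one argument or row to a line, values as JSON. step_arm: Moves the arm, as the interface text tells. Its arguments: {"type":"object","properties":{"plan":{"type":"array","items":{"type":"array"}}},"required":["plan"]}

```bash
mkdir -p pics
cat > h.py <<'E'
from rig import env
import numpy as np, cv2
from scipy.spatial.transform import Rotation as R
def snap(n,f=None):
    im=env.get_image(n)
    if f: cv2.imwrite('pics/'+f,im[:,:,::-1])
    return im
def find(cam,thing,fn='tip_of'):
    E=np.array(env.camera_info(cam)['extrinsics']); out=[]
    for d in getattr(env,fn)(cam,thing):
        p=np.array(d['position']); out.append((round(d['conf'],2),np.round(E[:3,:3]@p+E[:3,3],4),pix(cam,E[:3,:3]@p+E[:3,3])))
    return out
def pix(cam,P):
    c=env.camera_info(cam);E=np.linalg.inv(np.array(c['extrinsics']))
    K=np.array([[c['fx'],0,c['cx']],[0,c['fy'],c['cy']],[0,0,1]])
    return cv2.projectPoints(np.array([P],float),cv2.Rodrigues(E[:3,:3])[0],E[:3,3],K,np.array(c['dist_coeffs'],float))[0].ravel().round().astype(int)
def ray(cam,u,v):
    c=env.camera_info(cam);E=np.array(c['extrinsics'])
    K=np.array([[c['fx'],0,c['cx']],[0,c['fy'],c['cy']],[0,0,1]])
    x=cv2.undistortPoints(np.array([[[u,v]]],float),K,np.array(c['dist_coeffs'],float)).ravel()
    return E[:3,3],E[:3,:3]@np.r_[x,1]
def onz(cam,u,v,z):
    o,d=ray(cam,u,v); return o+d*(z-o[2])/d[2]
E
python3 - <<'E'
from h import *
s=env.get_state();print(s['time'],s['eef_pos'],s['tcp_rot'],s['grip_width'],s['wrist_force'])
print(R.from_quat(s['tcp_rot']).as_matrix().round(3))
a=snap('top','t.png');b=snap('scene','s.png')
for cam in('top','scene'):
  for t in('weight_a_grip','card','face','stapler','paint_jar','cone'):
    for x in find(cam,t): print(cam,t,*x)
E
```

```text
0.0 [0.21816407 0.5313371  0.21363552] [ 1.93673341e-01  9.81065634e-01 -8.49786318e-04 -3.69724823e-04] 0.09180113376052366 [-0.01285925  0.01484676 -0.09594105]
[[-0.925  0.38  -0.001]
 [ 0.38   0.925 -0.002]
 [ 0.    -0.002 -1.   ]]
top weight_a_grip 0.73 [0.4903 0.1502 0.044 ] [279 208]
top card 0.76 [ 4.631e-01  1.480e-02 -4.000e-04] [321 219]
top face 0.64 [ 0.6908 -0.0298  0.046 ] [334 149]
top stapler 0.59 [ 0.3943 -0.3889 -0.0055] [443 240]
top paint_jar 0.63 [ 0.5679 -0.3289 -0.0037] [424 188]
top cone 0.69 [ 0.5507  0.3769 -0.0049] [214 193]
scene weight_a_grip 0.68 [0.488  0.1489 0.0437] [288 192]
scene card 0.76 [ 0.4636  0.015  -0.0017] [298 226]
scene face 0.84 [ 0.6869 -0.0224  0.0444] [361 202]
scene stapler 0.93 [ 0.399  -0.3799  0.0024] [341 320]
scene paint_jar 0.71 [ 0.5741 -0.3259  0.0059] [384 281]
scene cone 0.52 [ 0.5522  0.3831 -0.0011] [279 167]
```

View pics/t.png

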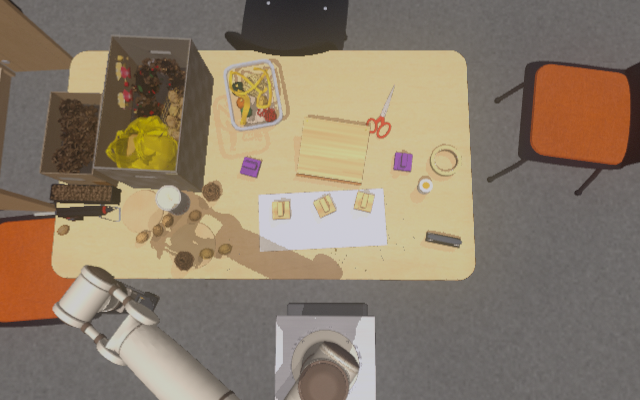

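View pics/s.png

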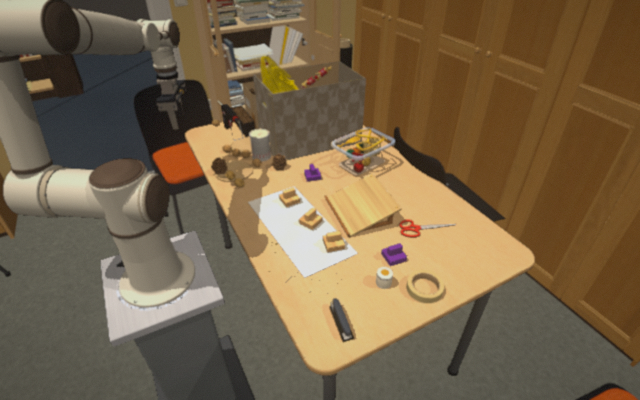

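Run:
```python
from h import *
for t,s in(((281,210),(289,199)),((325,205),(310,219)),((365,201),(333,241))):
  print(onz('top',*t,.035).round(3),onz('scene',*s,.025).round(3))
for n,c,z in(('card',((258,195),(384,189),(387,245),(260,250)),.003),('face',((297,178),(362,183),(369,123),(306,116)),.04)):
  for p in c: print(n,onz('top',*p,z).round(3))
s=env.get_state();E=np.array(env.camera_info('wrist')['extrinsics']);Rt=R.from_quat(s['tcp_rot']).as_matrix()
print('cam in tool',Rt.T@(E[:3,3]-s['eef_pos']),(Rt.T@E[:3,:3]).round(2),env.camera_info('wrist')['fx'])
# shift to view pose: tcp (0.42,0.05,0.30), tool x -> away
for yaw in (0,): print('d in tool',Rt.T@(np.array([.40,.02,.30])-s['eef_pos'])*1000)
```

```text
[0.487 0.145 0.035] [0.484 0.133 0.025]
[0.503 0.001 0.035] [ 0.5   -0.001  0.025]
[ 0.517 -0.13   0.035] [ 0.516 -0.13   0.025]
card [0.542 0.226 0.003]
card [ 0.563 -0.196  0.003]
card [ 0.376 -0.203  0.003]
card [0.358 0.215 0.003]
face [0.592 0.093 0.04 ]
face [ 0.576 -0.12   0.04 ]
face [ 0.781 -0.145  0.04 ]
face [0.805 0.066 0.04 ]
cam in tool [ 0.07917164 -0.00074142 -0.17063738] [[ 0.   -0.96 -0.28]
 [ 1.    0.    0.  ]
 [-0.   -0.28  0.96]] 296.93247920423437
d in tool [-362.37589409 -404.46754116  -85.38484662]
```

step_arm(
  plan=[
    [[0,-30,-10],[0,0,-7],100],
    [[0,-36,-10],[0,0,-7],100],
    [[0,-36,-10],[0,0,-7],100],
    [[-20,-36,-10],[0,0,-1.3],100],
    [[-20,-36,-10],[0,0,0],100],
    [[-20,-36,-10],[0,0,0],100],
    [[-20,-36,-10],[0,0,0],100],
    [[-20,-36,-10],[0,0,0],100],
    [[-20,-36,-6],[0,0,0],100],
    [[-20,-36,0],[0,0,0],100],
  ],
)

```text
time: 1.53
eef_pos: [0.3309, 0.1827, 0.3017]
tcp_rot: [0.0, 1.0, 0.0, 0.002]
wrist_force: [0.2, -0.2, -0.8]
grip_width: 0.0921
gripper_force: 0.0
```

step_arm(
  plan=[
    [[-30,-28,0],[0,0,0],100],
    [[-30,-30,0],[0,0,0],100],
    [[-30,-32,0],[0,0,0],100],
    [[-20,-36,0],[0,0,0],100],
    [[-15,-36,0],[0,0,0],100],
    [[0,0,0],[0,0,0],100],
  ],
)

```text
time: 2.03
eef_pos: [0.4543, 0.0188, 0.2993]
tcp_rot: [0.004, 1.0, -0.001, -0.0]
wrist_force: [0.5, 0.8, 0.3]
grip_width: 0.0922
gripper_force: 0.0
```

Run:
```python
from h import *
s=env.get_state();print(s['time'],s['eef_pos'],R.from_quat(s['tcp_rot']).as_matrix().round(3).tolist(),s['wrist_force'])
b=snap('wrist','w1.png')
for t in('weight_a_grip','weight_b_base','card','face','lip'):
    for x in find('wrist',t): print(t,*x)
for P in ((.487,.145,.035),(.503,.001,.035),(.517,-.13,.035)): print(pix('wrist',P))
```

```text
2.0333 [0.45433653 0.01882717 0.29929625] [[-1.0, 0.007, -0.0], [0.007, 1.0, -0.002], [0.0, -0.002, -1.0]] [0.49629002 0.76172523 0.34116128]
weight_a_grip 0.65 [0.4845 0.1557 0.0457] [410 188]
weight_b_base 0.58 [0.4999 0.014  0.0025] [315 190]
weight_b_base 0.56 [ 0.6377  0.2594 -0.0011] [453 264]
card 0.72 [ 0.5155 -0.1189  0.004 ] [233 200]
face 0.75 [ 0.6842 -0.0089  0.0452] [300 303]
face 0.75 [0.4818 0.1565 0.0477] [410 187]
[400 188]
[305 198]
[220 206]
```

View pics/w1.png

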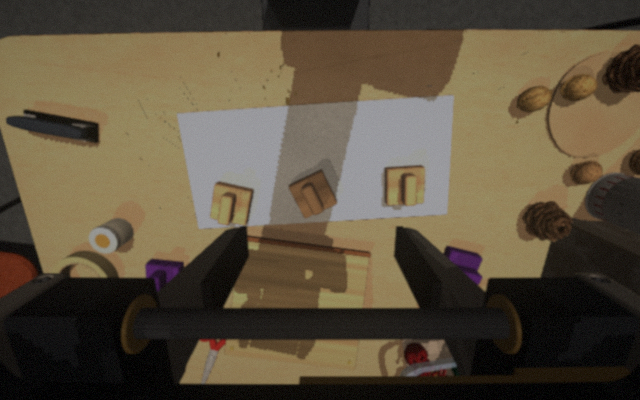

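Run:
```python
import cv2
im=cv2.imread('pics/w1.png')[150:240,190:450]
im=cv2.convertScaleAbs(im,alpha=1.6)
cv2.imwrite('pics/w1c.png',cv2.resize(im,None,fx=3,fy=3,interpolation=cv2.INTER_CUBIC))
```

```text
(no output)
```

View pics/w1c.png

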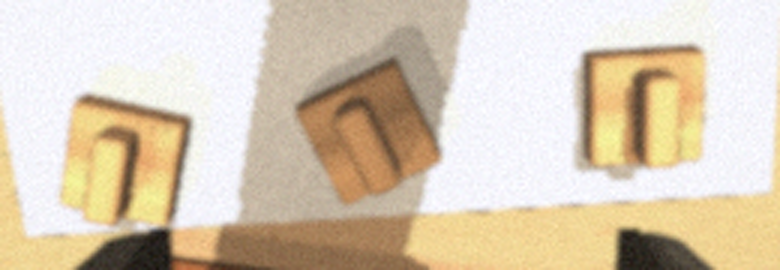

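Run:
```python
from h import *
s=env.get_state()
for n,a,b,c in(('L',(117,138),(101,220),(109,180)),('M',(350,107),(385,189),(367,147)),('R',(661,77),(657,165),(658,120))):
  A,B,C=[onz('wrist',190+p[0]/3,150+p[1]/3,.056) for p in(a,b,c)]
  d=B-A; print(n,C.round(4),np.linalg.norm(d[:2]).round(3),'rib angle from world x',np.degrees(np.arctan2(d[1],d[0])).round(1))
```

```text
L [ 0.5157 -0.1141  0.056 ] 0.044 rib angle from world x -15.3
M [0.4986 0.013  0.056 ] 0.045 rib angle from world x 21.9
R [0.4847 0.1536 0.056 ] 0.044 rib angle from world x 2.4
```

step_arm(
  plan=[
    [[-12,-1.5,38],[0,0,0],75],
    [[-11,-1.5,40],[0,0,0],75],
    [[-11,-1.5,40],[0,0,0],75],
    [[-10,-1.5,40],[0,0,0],75],
    [[0,0,0],[0,0,-7],75],
    [[0,0,0],[0,0,-7],75],
    [[0,0,0],[0,0,-7],75],
    [[0,0,0],[0,0,-1],75],
    [[0,0,0],[0,0,0],75],
  ],
)

```text
time: 3.08
eef_pos: [0.4965, 0.0193, 0.1421]
tcp_rot: [-0.19, 0.982, -0.0, 0.0]
wrist_force: [0.1, 0.1, 0.5]
grip_width: 0.0692
gripper_force: 0.0
```

Run:
```python
from h import *
s=env.get_state();print(s['time'],s['eef_pos'],R.from_quat(s['tcp_rot']).as_matrix().round(3).tolist(),s['wrist_force'])
b=snap('wrist','w2.png')
for t in('weight_a_grip','weight_a_base'):
    for x in find('wrist',t): print(t,*x)
```

```text
3.0833 [0.49652482 0.01934769 0.14207346] [[-0.928, -0.374, 0.001], [-0.374, 0.928, -0.0], [-0.0, -0.0, -1.0]] [0.14127313 0.1287055  0.48015512]
weight_a_grip 0.85 [0.4868 0.1507 0.0466] [450 237]
weight_a_base 0.74 [0.4898 0.1477 0.0039] [431 223]
```

View pics/w2.png

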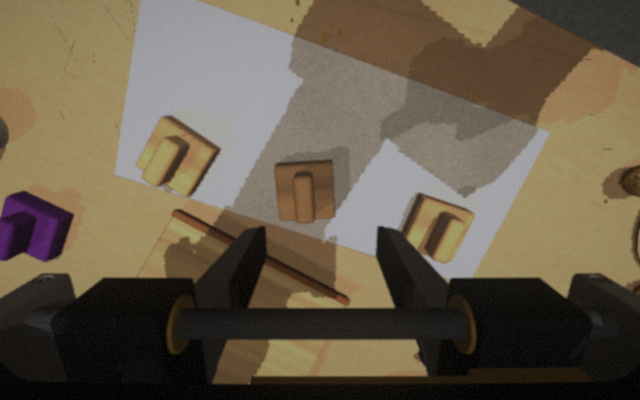

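Run:
```python
from h import *
C=onz('wrist',303.5,197,.056);A=onz('wrist',302,172,.056);B=onz('wrist',305,222,.056);d=B-A
print(C,np.linalg.norm(d),np.degrees(np.arctan2(d[1],d[0])))
# height by two views: first view ray through its camera position
s=env.get_state();Rt=R.from_quat(s['tcp_rot']).as_matrix();E=np.array(env.camera_info('wrist')['extrinsics'])
t=Rt.T@(E[:3,3]-s['eef_pos']);R0=np.array([[-1,.007,0],[.007,1,-.002],[0,-.002,-1]])
o0=R0@t+[.45434,.01883,.2993]; d0=np.array([.4986,.013,.056])-o0
o1,d1=ray('wrist',303.5,197)
k=np.linalg.lstsq(np.c_[d0,-d1],o1-o0,rcond=None)[0]
print(o0+k[0]*d0,o1+k[1]*d1)
print('tool shift mm',Rt.T@(C-s['eef_pos'])*1000)
```

```text
[0.49929549 0.00271836 0.056     ] 0.047104365115867484 24.252642472578806
[ 0.54286869  0.01070962 -0.09192757] [ 0.54333768  0.01071804 -0.09178735]
tool shift mm [  3.5954811  -15.84161679  86.15005559]
```

step_arm(
  plan=[
    [[3.5,-16,10],[0,0,-2],75],
    [[0,0,25],[0,0,0],75],
    [[0,0,25],[0,0,0],75],
    [[0,0,0],[0,0,0],75],
    [[0,0,0],[0,0,0],75],
  ],
)

```text
time: 3.65
eef_pos: [0.4982, 0.0025, 0.0811]
tcp_rot: [-0.207, 0.978, 0.001, -0.001]
wrist_force: [0.6, -0.8, 0.7]
grip_width: 0.0688
gripper_force: 0.0
```

Run:
```python
from h import *
s=env.get_state();print(s['time'],s['eef_pos'],R.from_quat(s['tcp_rot']).as_matrix().round(3).tolist(),s['wrist_force'])
b=snap('wrist','w3.png')
for t in('weight_a_grip',):
    for x in find('wrist',t): print(t,*x)
print(pix('wrist',(.4993,.0027,.056)),pix('wrist',s['eef_pos']))
```

```text
3.65 [0.49820503 0.00251057 0.08106038] [[-0.914, -0.405, -0.003], [-0.405, 0.914, 0.001], [0.002, 0.002, -1.0]] [ 0.55716296 -0.82839175  0.72139991]
weight_a_grip 0.92 [0.4904 0.1485 0.0476] [495 280]
[323 224] [323 237]
```

View pics/w3.png

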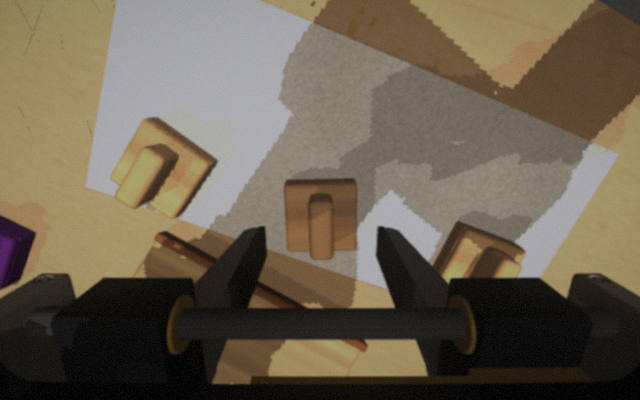

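step_arm(
  plan=[
    [[0,0,16],[0,0,0],75],
    [[0,0,16],[0,0,0],75],
    [[0,0,12],[0,0,0],75],
    [[0,0,4],[0,0,0],75],
    [[0,0,0],[0,0,0],75],
    [[0,0,0],[0,0,0],75],
  ],
)

```text
time: 4.25
eef_pos: [0.5004, 0.002, 0.0351]
tcp_rot: [-0.208, 0.978, -0.0, 0.001]
wrist_force: [-0.0, -0.3, 0.2]
grip_width: 0.069
gripper_force: 0.0
```

step_arm(
  plan=[
    [[0,0,0],[0,0,0],40],
    [[0,0,0],[0,0,0],30],
    [[0,0,0],[0,0,0],20],
    [[0,0,0],[0,0,0],10],
    [[0,0,0],[0,0,0],0],
    [[0,0,0],[0,0,0],0],
    [[0,0,0],[0,0,0],0],
  ],
)

```text
time: 4.83
eef_pos: [0.4993, 0.0022, 0.0338]
tcp_rot: [-0.208, 0.978, 0.0, -0.0]
wrist_force: [-0.1, 0.0, -0.4]
grip_width: 0.0245
gripper_force: 0.0
```

step_arm(
  plan=[
    [[0,0,0],[0,0,0],0],
    [[0,0,0],[0,0,0],0],
    [[0,0,0],[0,0,0],0],
    [[0,0,0],[0,0,0],0],
  ],
)

```text
time: 5.17
eef_pos: [0.4993, 0.0022, 0.0338]
tcp_rot: [-0.208, 0.978, 0.0, -0.0]
wrist_force: [0.2, 0.4, 1.5]
grip_width: 0.0179
gripper_force: 30.0
```

step_arm(
  plan=[
    [[0,0,-0.7],[0,0,0],0],
    [[0,0,-0.8],[0,0,0],0],
    [[0,0,0],[0,0,0],0],
    [[0,0,0],[0,0,0],0],
    [[0,0,0],[0,0,0],0],
  ],
)

```text
time: 5.58
eef_pos: [0.4993, 0.0022, 0.0352]
tcp_rot: [-0.208, 0.978, 0.0, -0.0]
wrist_force: [-0.3, -0.5, -0.4]
grip_width: 0.0179
gripper_force: 30.0
```

step_arm(
  plan=[
    [[3,0,0],[0,0,0],0],
    [[4,0,0],[0,0,0],0],
    [[4,0,0],[0,0,0],0],
    [[4,0,0],[0,0,0],0],
    [[4,0,0],[0,0,0],0],
    [[4,0,0],[0,0,0],0],
    [[4,0,0],[0,0,0],0],
  ],
)

```text
time: 6.17
eef_pos: [0.4744, -0.009, 0.0354]
tcp_rot: [-0.208, 0.978, -0.0, 0.0]
wrist_force: [1.1, -0.1, -0.1]
grip_width: 0.0176
gripper_force: 30.0
```

step_arm(
  plan=[
    [[4,0,0],[0,0,0],0],
    [[4,0,0],[0,0,0],0],
    [[4,0,0],[0,0,0],0],
  ],
)

```text
time: 6.42
eef_pos: [0.4634, -0.0139, 0.0353]
tcp_rot: [-0.208, 0.978, -0.0, 0.0]
wrist_force: [1.7, 1.1, -0.2]
grip_width: 0.0176
gripper_force: 30.0
```

step_arm(
  plan=[
    [[4,0,0],[0,0,0],0],
    [[4,0,0],[0,0,0],0],
    [[4,0,0],[0,0,0],0],
    [[4,0,0],[0,0,0],0],
  ],
)

```text
time: 6.75
eef_pos: [0.4487, -0.0203, 0.0353]
tcp_rot: [-0.208, 0.978, 0.0, -0.0]
wrist_force: [0.8, 1.5, -0.6]
grip_width: 0.0178
gripper_force: 30.0
```

step_arm(
  plan=[
    [[0,0,0.7],[0,0,0],0],
    [[0,0,0.7],[0,0,0],0],
    [[0,0,0],[0,0,0],30],
    [[0,0,0],[0,0,0],45],
    [[0,0,0],[0,0,0],60],
    [[0,0,0],[0,0,0],75],
    [[0,0,0],[0,0,0],75],
    [[0,0,0],[0,0,0],75],
  ],
)

```text
time: 7.42
eef_pos: [0.4491, -0.0202, 0.0338]
tcp_rot: [-0.208, 0.978, 0.0, -0.0]
wrist_force: [0.3, -0.1, -0.2]
grip_width: 0.0558
gripper_force: 0.0
```

Run:
```python
from h import *
s=env.get_state();Rt=R.from_quat(s['tcp_rot']).as_matrix();E=np.array(env.camera_info('wrist')['extrinsics'])
t=Rt.T@(E[:3,3]-s['eef_pos']);Rc=Rt.T@E[:3,:3]
c=env.camera_info('wrist');K=np.array([[c['fx'],0,c['cx']],[0,c['fy'],c['cy']],[0,0,1]])
def w(Rw,p,u,z=.056):
  Rw=np.array(Rw);o=Rw@t+p;x=cv2.undistortPoints(np.array([[u]],float),K,np.array(c['dist_coeffs'],float)).ravel()
  d=Rw@Rc@np.r_[x,1];return o+d*(z-o[2])/d[2]
R3=[[-0.914,-0.405,-0.003],[-0.405,0.914,0.001],[0.002,0.002,-1]];p3=[.4982,.0025,.08106]
R2=[[-0.928,-0.374,0],[-0.374,0.928,0],[0,0,-1]];p2=[.4965,.01935,.1421]
print('L3',w(R3,p3,(145,175)),'axis',[w(R3,p3,q)[:2] for q in((160,149),(128,205))])
print('L2',w(R2,p2,(161,161)),'axis',[w(R2,p2,q)[:2] for q in((174,140),(148,184))])
print('R2',w(R2,p2,(445,236)),'axis',[w(R2,p2,q)[:2] for q in((455,214),(435,259))])
print('M3',w(R3,p3,(320,228)),s['grip_width'])
```

```text
L3 [ 0.51231435 -0.12126349  0.056     ] axis [array([ 0.49116795, -0.1166331 ]), array([ 0.53801695, -0.12675332])]
L2 [ 0.51506289 -0.12411926  0.056     ] axis [array([ 0.4930469, -0.1179823]), array([ 0.53981709, -0.13012947])]
R2 [0.48506169 0.14053513 0.056     ] axis [array([0.46220801, 0.13850212]), array([0.50990891, 0.14319583])]
M3 [0.49960257 0.00230899 0.056     ] 0.0558116556249341
```

step_arm(
  plan=[
    [[0,0,-28],[0,0,0],75],
    [[0,0,-28],[0,0,0],75],
    [[0,0,0],[0,0,7],75],
    [[0,0,0],[0,0,7],75],
    [[0,0,0],[0,0,7],75],
    [[0,0,0],[0,0,7],75],
    [[0,0,0],[0,0,7],75],
    [[0,0,0],[0,0,2],75],
  ],
)

```text
time: 8.08
eef_pos: [0.449, -0.0201, 0.0898]
tcp_rot: [0.116, 0.993, 0.0, -0.0]
wrist_force: [-1.0, -0.4, 0.8]
grip_width: 0.0689
gripper_force: 0.0
```

step_arm(
  plan=[
    [[-29,-29,0],[0,0,0],75],
    [[-29,-29,0],[0,0,0],75],
    [[-29,-29,0],[0,0,0],75],
    [[0,0,0],[0,0,0],75],
    [[0,0,0],[0,0,0],75],
  ],
)

```text
time: 8.5
eef_pos: [0.5147, -0.126, 0.0896]
tcp_rot: [0.115, 0.993, 0.0, -0.0]
wrist_force: [-0.4, 0.9, -0.1]
grip_width: 0.069
gripper_force: 0.0
```

Run:
```python
from h import *
s=env.get_state();print(s['time'],s['eef_pos'],R.from_quat(s['tcp_rot']).as_matrix().round(3).tolist(),s['wrist_force'])
b=snap('wrist','w4.png')
print(pix('wrist',(.514,-.124,.056)))
```

```text
8.5 [ 0.51470525 -0.12600505  0.08962163] [[-0.974, 0.228, -0.0], [0.228, 0.974, 0.0], [0.0, 0.0, -1.0]] [-0.43477073  0.85501471 -0.14106005]
[322 222]
```

View pics/w4.png

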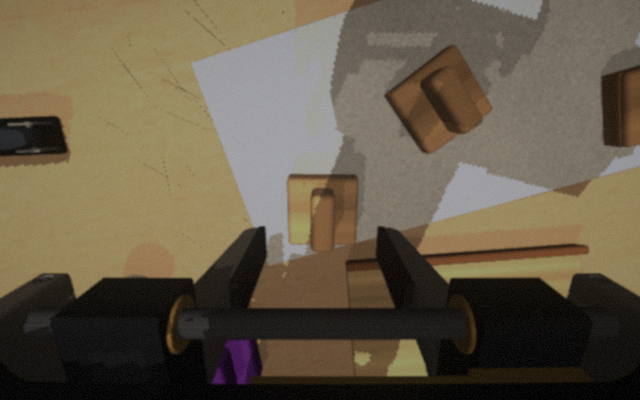

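step_arm(
  plan=[
    [[0,1,20],[0,0,0],60],
    [[0,0,20],[0,0,0],50],
    [[0,0,12],[0,0,0],45],
    [[0,0,4],[0,0,0],40],
    [[0,0,0],[0,0,0],20],
    [[0,0,0],[0,0,0],0],
    [[0,0,0],[0,0,0],0],
    [[0,0,0],[0,0,0],0],
    [[0,0,0],[0,0,0],0],
    [[0,0,0],[0,0,0],0],
  ],
)

```text
time: 9.38
eef_pos: [0.5153, -0.1242, 0.0351]
tcp_rot: [0.113, 0.994, -0.0, 0.001]
wrist_force: [-0.4, -1.1, 4.6]
grip_width: 0.0175
gripper_force: 30.0
```

step_arm(
  plan=[
    [[0,0,0],[0,0,0],0],
    [[0,0,0],[0,0,0],0],
  ],
)

```text
time: 9.55
eef_pos: [0.5153, -0.1241, 0.035]
tcp_rot: [0.114, 0.994, -0.0, 0.001]
wrist_force: [-1.6, -0.9, 6.1]
grip_width: 0.0178
gripper_force: 30.0
```

step_arm(
  plan=[
    [[0,0,-1],[0,0,0],0],
    [[0,0,-1],[0,0,0],0],
    [[0,0,-0.8],[0,0,0],0],
    [[0,0,0],[0,0,0],0],
    [[0,0,0],[0,0,0],0],
    [[0,0,0],[0,0,0],0],
  ],
)

```text
time: 10.05
eef_pos: [0.5143, -0.1236, 0.0364]
tcp_rot: [0.114, 0.994, -0.0, -0.0]
wrist_force: [0.6, -2.4, -2.9]
grip_width: 0.0176
gripper_force: 30.0
```

step_arm(
  plan=[
    [[3,0,0],[0,0,0],0],
    [[4,0,0],[0,0,0],0],
    [[4,0,0],[0,0,0],0],
    [[4,0,0],[0,0,0],0],
    [[4,0,0],[0,0,0],0],
    [[4,0,0],[0,0,0],0],
    [[4,0,0],[0,0,0],0],
  ],
)

```text
time: 10.63
eef_pos: [0.4878, -0.1174, 0.0368]
tcp_rot: [0.113, 0.994, -0.0, 0.0]
wrist_force: [3.2, -0.4, -2.3]
grip_width: 0.0181
gripper_force: 30.0
```

step_arm(
  plan=[
    [[4,0,0],[0,0,0],0],
    [[4,0,0],[0,0,0],0],
    [[4,0,0],[0,0,0],0],
  ],
)

```text
time: 10.88
eef_pos: [0.4761, -0.1147, 0.0367]
tcp_rot: [0.113, 0.994, -0.0, 0.0]
wrist_force: [3.3, -0.9, -1.2]
grip_width: 0.0174
gripper_force: 30.0
```

step_arm(
  plan=[
    [[4,0,0],[0,0,0],0],
    [[4,0,0],[0,0,0],0],
    [[4,0,0],[0,0,0],0],
    [[4,0,0],[0,0,0],0],
  ],
)

```text
time: 11.22
eef_pos: [0.4606, -0.1111, 0.0367]
tcp_rot: [0.113, 0.994, -0.0, 0.0]
wrist_force: [3.1, -1.6, -2.0]
grip_width: 0.0175
gripper_force: 30.0
```

step_arm(
  plan=[
    [[0,0,0],[0,0,0],0],
    [[0,0,0.7],[0,0,0],0],
    [[0,0,0.7],[0,0,0],0],
    [[0,0,0],[0,0,0],0],
    [[0,0,0],[0,0,0],0],
  ],
)

```text
time: 11.63
eef_pos: [0.4603, -0.111, 0.0351]
tcp_rot: [0.113, 0.994, 0.0, -0.001]
wrist_force: [-2.6, 0.1, 2.2]
grip_width: 0.0175
gripper_force: 30.0
```

step_arm(
  plan=[
    [[0,0,0],[0,0,0],30],
    [[0,0,0],[0,0,0],40],
    [[0,0,0],[0,0,0],45],
    [[0,0,0],[0,0,0],60],
    [[0,0,0],[0,0,0],75],
    [[0,0,0],[0,0,0],75],
    [[0,0,-15],[0,0,0],75],
    [[0,0,-41],[0,0,0],75],
    [[0,0,-10],[0,0,0],75],
  ],
)

```text
time: 12.38
eef_pos: [0.4633, -0.1124, 0.1058]
tcp_rot: [0.113, 0.994, -0.001, 0.003]
wrist_force: [0.3, -1.0, 1.2]
grip_width: 0.0689
gripper_force: 0.0
```

step_arm(
  plan=[
    [[0,0,0],[0,0,-7],75],
    [[0,0,0],[0,0,-7],75],
    [[0,0,0],[0,0,-3],75],
    [[-6,36,0],[0,0,0],75],
    [[-6,36,0],[0,0,0],75],
    [[-6,36,0],[0,0,0],75],
    [[-6,36,0],[0,0,0],75],
    [[-6,36,2],[0,0,0],75],
    [[-6,37,4],[0,0,0],75],
    [[-6,37,4],[0,0,0],75],
  ],
)

```text
time: 13.22
eef_pos: [0.4854, 0.147, 0.0914]
tcp_rot: [-0.035, 0.999, -0.0, 0.001]
wrist_force: [1.5, -0.5, 0.3]
grip_width: 0.0692
gripper_force: 0.0
```

step_arm(
  plan=[
    [[0,0,0],[0,0,0],75],
    [[0,0,0],[0,0,0],75],
  ],
)

```text
time: 13.38
eef_pos: [0.4848, 0.1467, 0.0909]
tcp_rot: [-0.037, 0.999, -0.0, -0.0]
wrist_force: [-0.2, 0.3, 0.6]
grip_width: 0.0688
gripper_force: 0.0
```

Run:
```python
from h import *
s=env.get_state();print(s['time'],s['eef_pos'],R.from_quat(s['tcp_rot']).as_matrix().round(3).tolist(),s['wrist_force'])
b=snap('wrist','w5.png')
print(pix('wrist',(.487,.144,.056)),pix('wrist',s['eef_pos']))
```

```text
13.3833 [0.48483613 0.14665259 0.09094321] [[-0.997, -0.073, -0.0], [-0.073, 0.997, -0.0], [0.0, -0.0, -1.0]] [-0.15595192  0.26818426  0.63431829]
[319 223] [324 241]
```

View pics/w5.png

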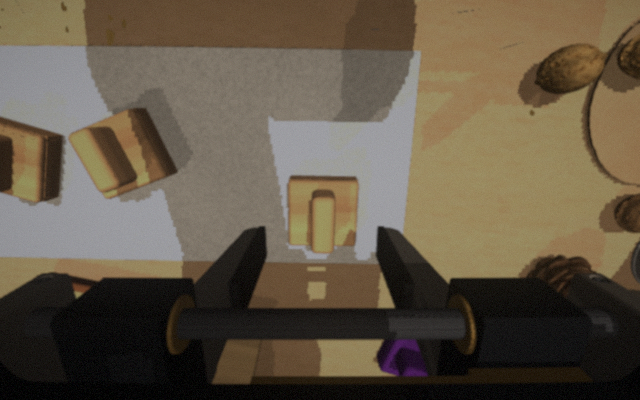

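step_arm(
  plan=[
    [[0,0,20],[0,0,0],60],
    [[0,0,20],[0,0,0],50],
    [[0,0,12],[0,0,0],45],
    [[0,0,4],[0,0,0],40],
    [[0,0,0],[0,0,0],20],
    [[0,0,0],[0,0,0],0],
    [[0,0,0],[0,0,0],0],
    [[0,0,0],[0,0,0],0],
    [[0,0,0],[0,0,0],0],
    [[0,0,0],[0,0,0],0],
  ],
)

```text
time: 14.27
eef_pos: [0.4863, 0.1452, 0.0364]
tcp_rot: [-0.035, 0.999, 0.0, 0.001]
wrist_force: [-0.1, 0.5, 4.4]
grip_width: 0.0176
gripper_force: 30.0
```

step_arm(
  plan=[
    [[0,0,0],[0,0,0],0],
    [[0,0,0],[0,0,0],0],
  ],
)

```text
time: 14.43
eef_pos: [0.4863, 0.1452, 0.0364]
tcp_rot: [-0.035, 0.999, -0.0, 0.001]
wrist_force: [-0.5, 0.5, 6.9]
grip_width: 0.0177
gripper_force: 30.0
```

step_arm(
  plan=[
    [[0,0,-1],[0,0,0],0],
    [[0,0,-1],[0,0,0],0],
    [[0,0,-0.8],[0,0,0],0],
    [[0,0,0],[0,0,0],0],
    [[0,0,0],[0,0,0],0],
    [[0,0,0],[0,0,0],0],
  ],
)

```text
time: 14.93
eef_pos: [0.4852, 0.1451, 0.038]
tcp_rot: [-0.035, 0.999, -0.0, -0.0]
wrist_force: [1.7, -0.3, -0.3]
grip_width: 0.0174
gripper_force: 30.0
```

step_arm(
  plan=[
    [[3,0,0],[0,0,0],0],
    [[4,0,0],[0,0,0],0],
    [[4,0,0],[0,0,0],0],
    [[4,0,0],[0,0,0],0],
    [[4,0,0],[0,0,0],0],
    [[4,0,0],[0,0,0],0],
    [[4,0,0],[0,0,0],0],
  ],
)

```text
time: 15.52
eef_pos: [0.4578, 0.1432, 0.0381]
tcp_rot: [-0.035, 0.999, -0.0, 0.0]
wrist_force: [1.1, 0.7, -0.3]
grip_width: 0.0178
gripper_force: 30.0
```

step_arm(
  plan=[
    [[4,0,0],[0,0,0],0],
    [[4,0,0],[0,0,0],0],
    [[4,0,0],[0,0,0],0],
  ],
)

```text
time: 15.77
eef_pos: [0.4459, 0.1424, 0.0381]
tcp_rot: [-0.035, 0.999, 0.0, 0.0]
wrist_force: [1.0, -0.3, -1.1]
grip_width: 0.0178
gripper_force: 30.0
```

step_arm(
  plan=[
    [[4,0,0],[0,0,0],0],
    [[4,0,0],[0,0,0],0],
    [[4,0,0],[0,0,0],0],
    [[4,0,0],[0,0,0],0],
  ],
)

```text
time: 16.1
eef_pos: [0.4299, 0.1413, 0.0381]
tcp_rot: [-0.035, 0.999, -0.0, -0.0]
wrist_force: [1.5, 0.1, -1.7]
grip_width: 0.0182
gripper_force: 30.0
```

step_arm(
  plan=[
    [[0,0,0],[0,0,0],0],
    [[0,0,0.7],[0,0,0],0],
    [[0,0,0.7],[0,0,0],0],
    [[0,0,0],[0,0,0],0],
    [[0,0,0],[0,0,0],30],
    [[0,0,0],[0,0,0],40],
    [[0,0,0],[0,0,0],50],
    [[0,0,0],[0,0,0],60],
    [[0,0,0],[0,0,0],75],
    [[0,0,0],[0,0,0],75],
  ],
)

```text
time: 16.93
eef_pos: [0.4304, 0.1413, 0.0367]
tcp_rot: [-0.035, 0.999, 0.0, 0.0]
wrist_force: [-0.9, 0.0, -0.1]
grip_width: 0.0556
gripper_force: 0.0
```

step_arm(
  plan=[
    [[0,0,-15],[0,0,0],75],
    [[0,0,-41],[0,0,0],75],
    [[0,-25,-30],[0,0,0],75],
    [[0,-38,-15],[0,0,0],75],
    [[0,-40,-8],[0,0,0],75],
    [[0,-40,-8],[0,0,0],75],
    [[0,-18,0],[0,0,0],75],
    [[0,0,0],[0,0,0],75],
    [[0,0,0],[0,0,0],75],
    [[0,0,0],[0,0,0],75],
  ],
)

```text
time: 17.77
eef_pos: [0.441, -0.0184, 0.1532]
tcp_rot: [-0.035, 0.999, 0.0, -0.0]
wrist_force: [-0.6, -0.1, 0.3]
grip_width: 0.0686
gripper_force: 0.0
```

Run:
```python
from h import *
s=env.get_state();print(s['time'],s['eef_pos'],R.from_quat(s['tcp_rot']).as_matrix().round(3).tolist(),s['wrist_force'])
b=snap('wrist','w6.png')
for t in('face','lip','weight_a_grip'):
    for x in find('wrist',t): print(t,*x)
snap('scene');print(find('scene','face'),find('scene','lip'))
c=b[90:340,120:520,::-1]
for p in ((.4603,-.111,.056),(.449,-.0201,.056),(.43,.1413,.056)): print(pix('wrist',p))
```

```text
17.7667 [ 0.44101873 -0.01838374  0.15321136] [[-0.998, -0.069, -0.001], [-0.069, 0.998, 0.001], [0.001, 0.001, -1.0]] [-0.60308245 -0.10286792  0.32486999]
face 0.56 [ 0.6866 -0.0211  0.0457] [304 389]
weight_a_grip 0.97 [0.4302 0.1413 0.0458] [484 195]
[(0.61, array([ 0.6875, -0.0269,  0.0465]), array([362, 202]))] [(0.5, array([0.4368, 0.1393, 0.0046]), array([276, 206]))]
[223 210]
[319 205]
[491 197]
```

View pics/w6.png

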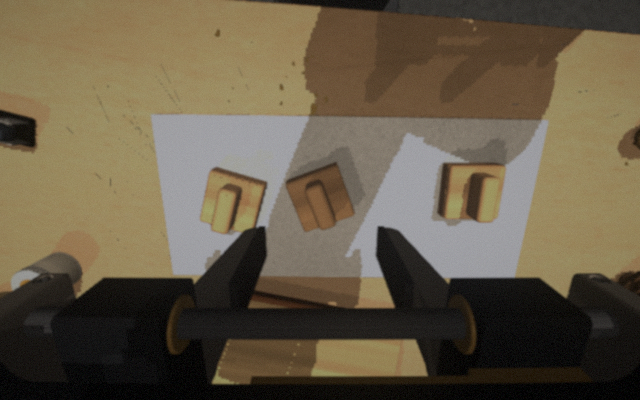

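Run:
```python
from h import *
a=onz('wrist',258,291,.02);b=onz('wrist',350,306,.02);d=b-a;print(a,b,'yaw',-np.degrees(np.arctan2(d[0],d[1])))
# grasp L
s=env.get_state();Rt=R.from_quat(s['tcp_rot']).as_matrix()
print(np.degrees(np.arctan2(-Rt[1,0],-Rt[0,0])))
y=np.radians(-6.);fx=np.array([np.cos(y)*np.cos(.349),np.sin(y)*np.cos(.349),np.sin(.349)]);n=np.array([-np.cos(y)*np.sin(.349),-np.sin(y)*np.sin(.349),np.cos(.349)])
for h in(.032,.05,.08): print(h,np.array([.6875,-.025,.0455])+.008*fx+n*h)
```

```text
[ 0.57233085 -0.08404384  0.02      ] [0.58530567 0.02618914 0.02      ] yaw -6.7130326123789335
4.033768437406948
0.032 [ 0.68409382 -0.024642    0.07830655]
0.05 [ 0.67797229 -0.0239986   0.09522142]
0.08 [ 0.66776974 -0.02292627  0.12341288]
```

step_arm(
  plan=[
    [[0,0,10],[0,0,7],75],
    [[0,0,10],[0,0,7],75],
    [[0,0,10],[0,0,3],75],
    [[-20,-36,0],[0,0,0],75],
    [[-20,-36,10],[0,0,0],75],
    [[0,-14,20],[0,0,0],75],
    [[0,0,0],[0,0,0],75],
    [[0,0,0],[0,0,0],75],
  ],
)

```text
time: 18.78
eef_pos: [0.4599, -0.1111, 0.0929]
tcp_rot: [0.114, 0.993, 0.001, -0.001]
wrist_force: [-0.5, -0.0, -0.4]
grip_width: 0.0688
gripper_force: 0.0
```

Same spot as the release, so the rib is centred; descend and settle before closing.

step_arm(
  plan=[
    [[0,0,20],[0,0,0],60],
    [[0,0,20],[0,0,0],50],
    [[0,0,13],[0,0,0],45],
    [[0,0,4],[0,0,0],40],
    [[0,0,0],[0,0,0],40],
    [[0,0,0],[0,0,0],40],
    [[0,0,0],[0,0,0],40],
    [[0,0,0],[0,0,0],20],
    [[0,0,0],[0,0,0],0],
    [[0,0,0],[0,0,0],0],
  ],
)

```text
time: 19.62
eef_pos: [0.4612, -0.1116, 0.0374]
tcp_rot: [0.114, 0.994, -0.0, 0.0]
wrist_force: [-0.2, 0.4, -0.8]
grip_width: 0.0188
gripper_force: 0.0
```

step_arm(
  plan=[
    [[0,0,0],[0,0,0],0],
    [[0,0,0],[0,0,0],0],
    [[0,0,0],[0,0,0],0],
    [[0,0,0],[0,0,0],0],
  ],
)

```text
time: 19.95
eef_pos: [0.4612, -0.1116, 0.0373]
tcp_rot: [0.114, 0.994, -0.0, 0.0]
wrist_force: [-0.2, 2.1, 5.9]
grip_width: 0.0175
gripper_force: 30.0
```

step_arm(
  plan=[
    [[0,0,-10],[0,0,0],0],
    [[0,0,-20],[0,0,0],0],
    [[0,0,-20],[0,0,0],0],
    [[0,0,-20],[0,0,-6.5],0],
    [[0,0,-20],[0,0,0],0],
    [[0,0,0],[0,0,0],0],
    [[0,0,0],[0,0,0],0],
    [[0,0,0],[0,0,0],0],
  ],
)

```text
time: 20.62
eef_pos: [0.4594, -0.1108, 0.1249]
tcp_rot: [0.057, 0.998, 0.001, -0.002]
wrist_force: [0.1, -0.1, -6.2]
grip_width: 0.0177
gripper_force: 30.0
```

step_arm(
  plan=[
    [[-10,4,-15],[0,0,0],0],
    [[-25,14,-10],[0,0,0],0],
    [[-30,18,0],[0,0,0],0],
    [[-33,19,0],[0,0,0],0],
    [[-33,19,0],[0,0,0],0],
    [[-33,19,0],[0,0,0],0],
    [[-24,13,0],[0,0,0],0],
    [[-10,5,0],[0,0,0],0],
    [[0,0,0],[0,0,0],0],
  ],
)

```text
time: 21.37
eef_pos: [0.6706, -0.0221, 0.1482]
tcp_rot: [0.056, 0.998, 0.001, -0.002]
wrist_force: [0.1, -0.4, -6.1]
grip_width: 0.0176
gripper_force: 30.0
```

step_arm(
  plan=[
    [[0,0,0],[0,-5,0],0],
    [[0,0,0],[0,-5,0],0],
    [[0,0,0],[0,-5,0],0],
    [[0,0,0],[0,-5,0],0],
    [[0,0,0],[0,0,0],0],
    [[0,0,0],[0,0,0],0],
    [[0,0,0],[0,0,0],0],
  ],
)

```text
time: 21.95
eef_pos: [0.6701, -0.0241, 0.1515]
tcp_rot: [0.056, 0.983, -0.01, 0.172]
wrist_force: [-0.1, -0.0, -5.2]
grip_width: 0.0175
gripper_force: 30.0
```

```bash
cat > rel.py <<'E'
from h import *
s=env.get_state();Rt=R.from_quat(s['tcp_rot']).as_matrix();p=np.array(s['eef_pos'])
F=R.from_euler('ZY',[-6.7,-20],degrees=True).as_matrix();o=np.array([.6875,-.025,.0455])
q=F.T@(p-o);print(s['time'],p,'in face',q.round(4),'axes in face',(F.T@Rt).round(3).tolist(),'F',(F.T@np.array(s['wrist_force'])).round(1))
print('tool shift to (.008,0,.045):',(Rt.T@F@(np.array([.008,0,.045])-q)*1000).round(1))
E
python3 rel.py
```

```text
21.95 [ 0.67005171 -0.02413128  0.15154718] in face [ 0.0199 -0.0012  0.1056] axes in face [[-1.0, -0.002, -0.002], [-0.002, 1.0, 0.001], [0.002, 0.001, -1.0]] F [-1.9 -0.1 -4.8]
tool shift to (.008,0,.045): [11.7  1.2 60.6]
```

step_arm(
  plan=[
    [[5,1,20],[0,0,0],0],
    [[5,0,20],[0,0,0],0],
    [[0,0,12],[0,0,0],0],
    [[0,0,5],[0,0,0],0],
    [[0,0,0],[0,0,0],0],
    [[0,0,0],[0,0,0],0],
    [[0,0,0],[0,0,0],0],
  ],
)

```text
time: 22.53
eef_pos: [0.6817, -0.0242, 0.0966]
tcp_rot: [0.056, 0.983, -0.01, 0.175]
wrist_force: [0.5, 0.2, -5.0]
grip_width: 0.0177
gripper_force: 30.0
```

step_arm(
  plan=[
    [[0,0,2],[0,0,0],0],
    [[0,0,2],[0,0,0],0],
    [[0,0,2],[0,0,0],0],
    [[0,0,0],[0,0,0],0],
    [[0,0,0],[0,0,0],0],
  ],
)

```text
time: 22.95
eef_pos: [0.6822, -0.024, 0.089]
tcp_rot: [0.056, 0.983, -0.01, 0.173]
wrist_force: [-0.8, -1.0, -5.9]
grip_width: 0.0177
gripper_force: 30.0
```

```bash
python3 rel.py
```

```text
22.95 [ 0.68221636 -0.02402784  0.08904251] in face [0.0099 0.0003 0.0428] axes in face [[-1.0, -0.003, -0.0], [-0.003, 1.0, 0.001], [0.0, 0.001, -1.0]] F [-2.6 -1.1 -5.3]
tool shift to (.008,0,.045): [ 1.9 -0.3 -2.2]
```

step_arm(
  plan=[
    [[0,0,1.5],[0,0,0],0],
    [[0,0,1.5],[0,0,0],0],
    [[0,0,0],[0,0,0],0],
    [[0,0,0],[0,0,0],0],
  ],
)

```text
time: 23.28
eef_pos: [0.6833, -0.0242, 0.0862]
tcp_rot: [0.056, 0.983, -0.01, 0.173]
wrist_force: [-0.5, 0.1, -5.5]
grip_width: 0.0176
gripper_force: 30.0
```

step_arm(
  plan=[
    [[0,0,1],[0,0,0],0],
    [[0,0,1],[0,0,0],0],
    [[0,0,0],[0,0,0],0],
    [[0,0,0],[0,0,0],0],
  ],
)

```text
time: 23.62
eef_pos: [0.684, -0.0243, 0.0844]
tcp_rot: [0.056, 0.983, -0.01, 0.173]
wrist_force: [-0.6, 0.5, -5.7]
grip_width: 0.0177
gripper_force: 30.0
```

h ≈ 38 mm now; contact of the hanging foot is due soon.

step_arm(
  plan=[
    [[0,0,1],[0,0,0],0],
    [[0,0,1],[0,0,0],0],
    [[0,0,0],[0,0,0],0],
    [[0,0,0],[0,0,0],0],
  ],
)

```text
time: 23.95
eef_pos: [0.6849, -0.0244, 0.0828]
tcp_rot: [0.056, 0.983, -0.01, 0.173]
wrist_force: [0.9, -0.6, -5.7]
grip_width: 0.0177
gripper_force: 30.0
```

step_arm(
  plan=[
    [[0,0,1],[0,0,0],0],
    [[0,0,0.5],[0,0,0],0],
    [[0,0,0],[0,0,0],0],
    [[0,0,0],[0,0,0],0],
  ],
)

```text
time: 24.28
eef_pos: [0.6854, -0.0244, 0.0817]
tcp_rot: [0.056, 0.983, -0.01, 0.173]
wrist_force: [-3.4, 1.2, 0.5]
grip_width: 0.0177
gripper_force: 30.0
```

step_arm(
  plan=[
    [[0,0,0.5],[0,0,0],0],
    [[0,0,0],[0,0,0],0],
    [[0,0,0],[0,0,0],0],
    [[0,0,0],[0,0,0],0],
  ],
)

```text
time: 24.62
eef_pos: [0.6856, -0.0245, 0.0809]
tcp_rot: [0.056, 0.983, -0.01, 0.174]
wrist_force: [-3.3, 0.6, 0.3]
grip_width: 0.0175
gripper_force: 30.0
```

```bash
python3 rel.py
```

```text
24.6167 [ 0.68556567 -0.02445538  0.08092873] in face [0.0103 0.0003 0.034 ] axes in face [[-1.0, -0.003, 0.0], [-0.003, 1.0, 0.001], [-0.0, 0.001, -1.0]] F [-3.   0.2  1.4]
tool shift to (.008,0,.045): [  2.2  -0.3 -11. ]
```

step_arm(
  plan=[
    [[0,0,0.8],[0,0,0],0],
    [[0,0,0.5],[0,0,0],0],
    [[0,0,0],[0,0,0],0],
    [[0,0,0],[0,0,0],0],
  ],
)

```text
time: 24.95
eef_pos: [0.6859, -0.0245, 0.0799]
tcp_rot: [0.056, 0.983, -0.01, 0.173]
wrist_force: [-5.8, 1.3, 2.7]
grip_width: 0.0178
gripper_force: 30.0
```

step_arm(
  plan=[
    [[0,0,0.6],[0,0,0],0],
    [[0,0,0.4],[0,0,0],0],
    [[0,0,0],[0,0,0],0],
    [[0,0,0],[0,0,0],0],
  ],
)

```text
time: 25.28
eef_pos: [0.6861, -0.0245, 0.0798]
tcp_rot: [0.056, 0.983, -0.01, 0.173]
wrist_force: [-12.4, 0.3, 10.0]
grip_width: 0.0179
gripper_force: 30.0
```

step_arm(
  plan=[
    [[0,0,-0.6],[0,0,0],0],
    [[0,0,-0.6],[0,0,0],0],
    [[0,0,0],[0,0,0],0],
    [[0,0,0],[0,0,0],0],
  ],
)

```text
time: 25.62
eef_pos: [0.6859, -0.0245, 0.0799]
tcp_rot: [0.056, 0.983, -0.01, 0.173]
wrist_force: [-4.8, 0.6, 2.1]
grip_width: 0.0174
gripper_force: 30.0
```

step_arm(
  plan=[
    [[0,0,0],[0,0,0],22],
    [[0,0,0],[0,0,0],24],
    [[0,0,0],[0,0,0],30],
    [[0,0,0],[0,0,0],40],
    [[0,0,0],[0,0,0],50],
    [[0,0,0],[0,0,0],60],
    [[0,0,0],[0,0,0],70],
    [[0,0,0],[0,0,0],70],
  ],
)

```text
time: 26.28
eef_pos: [0.6859, -0.0245, 0.0798]
tcp_rot: [0.056, 0.983, -0.01, 0.173]
wrist_force: [0.3, -0.0, 0.1]
grip_width: 0.0586
gripper_force: 0.0
```

step_arm(
  plan=[
    [[0,0,-5],[0,0,0],70],
    [[0,0,-15],[0,0,0],70],
    [[0,0,-30],[0,0,0],70],
    [[0,0,-30],[0,0,0],70],
    [[0,0,-20],[0,0,0],70],
    [[0,0,0],[0,0,0],70],
    [[0,0,0],[0,0,0],70],
  ],
)

```text
time: 26.87
eef_pos: [0.6525, -0.0207, 0.1754]
tcp_rot: [0.056, 0.983, -0.01, 0.175]
wrist_force: [0.4, -0.3, -0.5]
grip_width: 0.0644
gripper_force: 0.0
```

Run:
```python
from h import *
s=env.get_state();print(s['time'],s['eef_pos'],s['wrist_force'],s['grip_width'])
a=snap('wrist','w7.png')
for x in find('wrist','weight_a_grip'):print(x)
```

```text
26.8667 [ 0.6525462  -0.02074469  0.17540585] [ 0.38936237 -0.27246527 -0.50024876] 0.06441461647769052
```

View pics/w7.png

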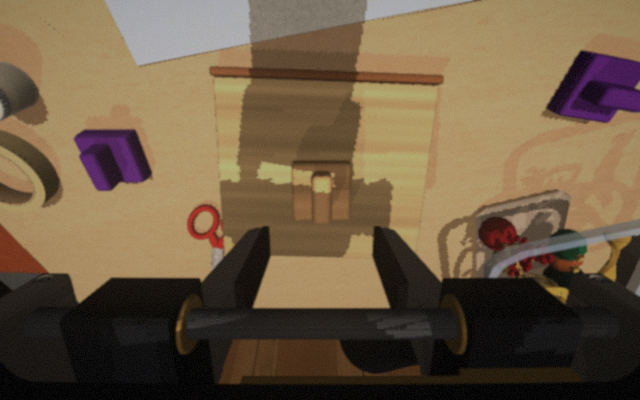

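The picture shows the weight resting flat near the middle of the board, at (321,190). That is well clear of the lip at row 75, and the gripper is free of it.

```bash
python3 -c "
from rig import env
print(env.close_job())"
```

```text
the job is handed in; nothing more can be done
None
```

I slid all three weights about 5 cm along the card; the right-hand one (seen from the robot) dragged with about 3.3 N against 1–2 N for the others, so I set it on the board, where it stayed when let go, and handed the job in at about 27 s (no verdict shown).

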